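# Fit the hand lever to a conveyor gate drive

### The arm

A 7-joint arm with a two-finger parallel gripper is mounted at the origin on the work surface. World frame = base frame: x ahead of the robot, y to its left, z up, the work surface at z = 0. Lengths are in mm, angles in rad, forces in N, time in s.
With the tool pointing down it reaches from about 350 to 900 mm from the base axis. Payload 8.1 kg.
Tool frame: the origin (TCP) lies midway between the tips of the shut fingers; the grasp point (between the pads) lies 19 mm behind it (robot.grasp_offset is the z of the grasp point in the tool frame, in mm); z points along the fingers, y is the line along which they close (so a half turn about z gives the same grasp; the last joint's range is limited). The gripper opens to 92 mm and grips with 3 to 60 N. Pads are 19 mm wide; open, the fingers measure 130 mm over their backs; the gripper's body (75 mm by 190 mm) begins 47 mm behind the grasp point.
Start: joints at [-1.221, 0.434, 0.025, 1.573, -0.012, 1.134, -0.075], TCP at [273.456, 562.017, 226.742] pointing down, gripper open.
Joint ranges: [-2.62, 2.62], [-0.44, 2.09], [-1.27, 1.32], [0.08, 2.57], [-1.32, 4.46], [0.12, 2], [-2.74, 2.74]. Speed limits (rad/s): [2.22, 2.22, 3.01, 3.01, 3.14, 3.14, 3.14].

### API

Orientations are given as [roll, pitch, yaw] about the fixed x, y, z axes, in that order (R = Rz(yaw) Ry(pitch) Rx(roll)).
In Python, from bench import sensors, viewer, job_done, robot gives the robot as it stands.
- The arm moves only by the tool apply_moves, never from a script. Its argument "plan" is a list that holds one entry, the list of rows, each a list of 7 numbers: the turn, a rotation vector about the tool's x, y, z normalised to -1 to 1, where 1 is 30 degrees, then the shift along the tool's x, y, z normalised to -1 to 1, where 1 is 0.3 m, then the closure in counts, from 0 (fully open) to 255 (shut). In form: [[[wx, wy, wz, dx, dy, dz, gripper], ...]]. A call has 1 to 10 rows; each row is the pose to reach, as a shift and turn from the pose commanded when the call began, along the tool's axes at that moment; what a row does not reach only later rows make up. A row lasts 1/10 s, in which the tool goes at most 50 mm and 8.59 degrees, less where a joint would pass 70% of its speed; a pose out of reach is approached as far as the arm can. A call with a number of a shift or a turn outside -1 to 1 is refused whole. A call with a gripper value outside its range is refused whole. The fingers move at their own pace and stop on an object; the grip force is fixed at half the most. Time passes only in rows, so rows that repeat a pose let the fingers close. It gives the time, the measured TCP pose, the force, the opening and the grip force at its end, in the units of the state.
- sensors.get_obs(): the state, without advancing time (a new reading comes with each control period).
- viewer.read_camera(name): name is "scene" or "top" or "wrist"; returns the picture (400x640x3 uint8, red, green, blue); there is no depth.
- viewer.get_calibration(name): a dict with "fx", "fy", "cx", "cy" (pixels), "k1" (the pictures are not rectified: a ray, as slopes to the right and down, at radius r is drawn at 1 + k1 r^2 times it, then the intrinsics apply), "position" and "rotation" of the camera in the world. Camera axes: x right, y up, looking along -z (the intrinsics and any distortion apply to the point x, -y, -z); pixel columns grow to the right and rows downward; lengths in mm; the calibration is good to about 2 mm. A picture is of the moment at which its call begins: read the wrist's pose just before it. get_calibration takes no time and is no camera call; for the wrist camera it gives the pose at the moment of the call.
- job_done(): hands the job in; it is judged then, once.
The state is a dict: "t": time; "q": joint angles; "joint_vel": joint speeds; "tau": joint torques, N m; "tcp_pos": TCP position; "tool_rot": TCP orientation; "force": force on the tool from outside, world axes, zero at the start; "ft_torque": the same for the moment, N m; "width": finger opening in mm; "grip_force": force on a finger pad.
Only numpy, scipy, OpenCV 4.12 (cv2) and the standard library are available. Lean on these libraries where they do the work, as an engineer would, in place of code of your own. Each camera call takes 0.05 s, during which the arm holds its last target. There are 200 camera calls.

### The job

Fit the knobbed hand lever onto the upright splined shaft of the conveyor gate drive: find by gentle feel the rotation at which its grooves match the splines (no forcing), and slide it fully home on the shaft's collar. Then swing the lever anticlockwise (seen from above) until the shaft reaches its stop, let go, and leave the other things where they lie.

Things in the scene. Friction and masses are not known exactly. Their poses are not given: they have to be found in the camera images.
- lever_hub (a point): Centre of the hub of the loose hand lever (steel hub, aluminium arm, about 0.2 kg, starts flat on the table), 12 mm above its underside. Hub 24 mm high, with two parallel flats 36 mm apart facing the lever's +y and -y, 26 mm long: grip here. A 20 mm wide boss reaches to -28 mm in x. x points along the lever's arm, z up along the bore. Home: 12 mm above the seat.
- lever_bore (a point): Lower mouth of the hub's vertical through bore, on its axis, in the lever's underside. Between four inward teeth (tips on a 20.4 mm circle) run four straight grooves, 5.4 mm wide, every 90 degrees, bottoms on a 28 mm circle, one groove towards the arm (+x).
- lever_knob (a point): Centre of the lever's black ball knob, 22 mm wide, on an 8 mm post at the end of the arm, 95 mm from the bore axis and 42 mm above the underside. The arm is 12 mm wide and 8 mm high, level with the underside.
- seat (a point): Point on the shaft's axis at the top of its collar (38 mm wide), 72 mm above the table, where the hub's underside must rest. Axes are the drive housing's, z up; they do NOT tell how the splines stand. Housing: grey box 130 x 110 mm, 60 mm high, on a foot plate 170 x 140 mm, motor out along +x, up to 64 mm high, below a 54 mm wide flange.
- spline_ends (a point): On the shaft's axis, 22 mm above the seat: the flat upper ends of the four splines (3.6 mm wide, tips on a 26 mm circle, every 90 degrees). Their rotation differs each time and is not measured: see it or feel for it. Hub teeth rest on these ends, 22 mm above home, until grooves match splines to about 4 degrees and 1 mm; any of the four positions will do.
- nose (a point): Top of the shaft, 33 mm above the seat. Above the splines it is a plain round nose, 18.4 mm wide and 5 mm high, then a 6 mm taper to 10 mm width: it centres the hub's bore to about 1 mm.
- shaft (a joint): Turn of the shaft, rad, anticlockwise from above positive. Starts at 0 on its clockwise stop (does not give clockwise); the other stop is at 0.9. Turns against a steady friction of about 0.15 N m and stays where left. Does not tell the splines' rotation. Strain nothing: keep the lever-shaft contact below 80 N (a twist of about 0.8 N m, 8 N at the knob).
- spare_hub (a point): Bystander: hub centre, 9 mm above the table, of a shorter spare arm (85 mm long in all, plain round 15 mm bore, no knob, 18 mm high). It lies beside the lever; leave it.
- tape_roll: Bystander: standing-flat roll of tape, 96 mm wide, 48 mm high; leave it.
- carton: Bystander: small cardboard box 100 x 80 x 60 mm; leave it.
- scanner: Bystander: black hand scanner lying down, 160 mm long, 30 mm high; leave it.
- cleaner: Bystander: upright spray bottle, 56 mm wide, 150 mm high; leave it.

How it is judged:
By the outcome, as a careful person would: the job done as asked, in the order asked, and still so for the second after the job is handed in, with the robot touching nothing.
It also fails if it takes over 61 s, if anything falls off the work surface, if the arm or the gripper's body presses on something with over 40 N, if the wrist force passes 120 N, or if a joint passes its speed limit or range.

## Working session

There is one attempt and no reset: what is moved stays moved. The work goes in short steps, Python scripts to look and compute and a tool call to move; the robot and the scene stay as the last step left them, time stands still between calls to the robot, and variables do not carry over. Pictures are saved under pics/ and viewed, at most 10 in all, crops included, and the job is handed in when it is done.

Besides the shell and the picture viewer there is one more tool, called after "Emit:" by a JSON object that holds its "api" and its "payload". apply_moves: Moves the arm, as the interface text tells. Scaled input: -1 to 1 covers 0.3 m each way for a shift and 30 degrees each way for a turn. Its arguments: {"type":"object","properties":{"plan":{"type":"array"}},"required":["plan"]}

```bash
mkdir -p pics; cat > h.py <<'E'
import numpy as np,cv2
from bench import sensors,viewer,robot
def ray(c,u,v):
    a=(u-c['cx'])/c['fx'];b=(v-c['cy'])/c['fy']
    r=np.hypot(a,b);s=r
    for _ in range(20): s=r/(1+c['k1']*s*s)
    k=s/r if r>0 else 1
    d=np.array(c['rotation'])@np.array([a*k,-b*k,-1]);return np.array(c['position']),d
def at(c,u,v,z):
    p,d=ray(c,u,v);return p+d*(z-p[2])/d[2]
def proj(c,P):
    x=np.array(c['rotation']).T@(np.array(P)-np.array(c['position']))
    a,b=x[0]/-x[2],-x[1]/-x[2];k=1+c['k1']*(a*a+b*b)
    return c['cx']+c['fx']*a*k,c['cy']+c['fy']*b*k
def shot(n,f,crop=None,sc=1):
    im=viewer.read_camera(n)[:,:,::-1]
    cv2.imwrite('pics/raw_'+f,im)
    if crop: x,y,w,h=crop;im=im[y:y+h,x:x+w]
    cv2.imwrite('pics/'+f,cv2.resize(im,None,fx=sc,fy=sc,interpolation=cv2.INTER_CUBIC))
E
python3 - <<'E'
from h import *
shot('top','t1.png',sc=1.25);shot('scene','s1.png',sc=1.25)
for n in('top','scene','wrist'):print(n,viewer.get_calibration(n))
print(sensors.get_obs(),robot.grasp_offset)
E
```

```text
top {'fx': 362.79321947241914, 'fy': 362.79321947241914, 'cx': 313.0932976725235, 'cy': 199.46740531228323, 'k1': -0.02778059279436424, 'position': array([ 378.0854622 ,    5.10455248, 1089.03809235]), 'rotation': array([ 0.11383671, -0.01677687, -1.57360548])}
scene {'fx': 450.5586218155477, 'fy': 450.5586218155477, 'cx': 317.601548543211, 'cy': 202.57453910255697, 'k1': -0.09602906991277953, 'position': array([1224.72358575, -162.78582398, 1179.56016217]), 'rotation': array([ 0.59601585, -0.01296388,  1.39407857])}
wrist {'fx': 315.44930284356815, 'fy': 315.44930284356815, 'cx': 321.4139628534964, 'cy': 204.58015095453698, 'k1': -0.011000812681208899, 'position': array([213.43257172, 589.21149999, 383.89763556]), 'rotation': array([-2.49393203e-01,  9.96104197e-04,  1.11753134e+00])}
{'t': 0.1, 'q': array([-1.22059939,  0.43515502,  0.02495281,  1.57398796, -0.01162058,
        1.13401268, -0.07510947]), 'joint_vel': array([-2.36136385e-03, -1.39587600e-03, -2.86639446e-05, -1.69677995e-03,
       -6.73874542e-05,  8.77282380e-04, -1.74290566e-03]), 'tau': array([ 3.86515138e-03, -6.69119310e+01,  9.88321379e-01, -3.15143430e+01,
       -6.05146727e-02,  3.72259459e-02,  6.26434576e-05]), 'tcp_pos': array([273.25711927, 561.59174702, 226.02916399]), 'tool_rot': array([-3.14017824e+00,  1.01827271e-04,  2.68872723e+00]), 'force': array([-0.39257528, -0.91405259,  1.0356712 ]), 'ft_torque': array([-0.02886018,  0.01648583,  0.0023177 ]), 'grip_force': 0.0, 'width': 91.48175439059384} -18.8
```

View pics/t1.png

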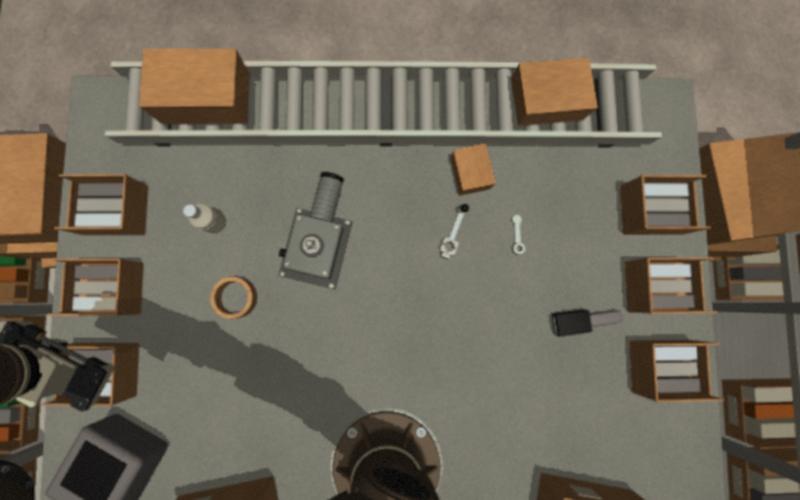

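View pics/s1.png

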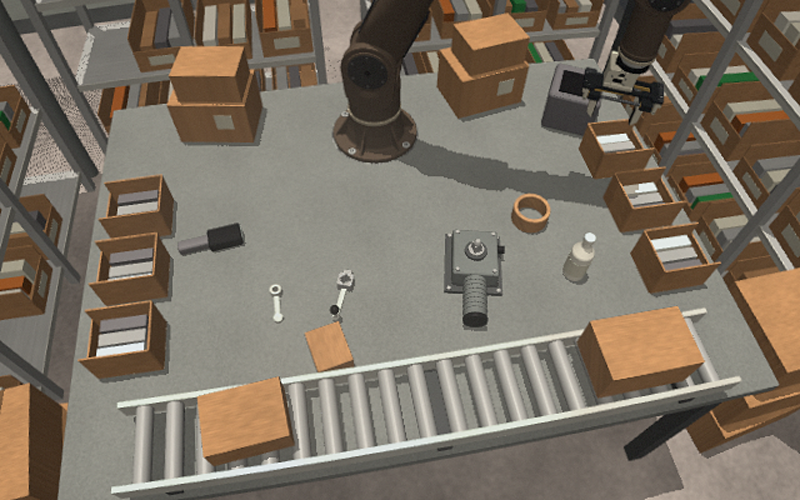

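```bash
sed -i "s/^def ray/from scipy.spatial.transform import Rotation as Ro\nRM=lambda c:Ro.from_euler('xyz',c['rotation']).as_matrix()\ndef ray/; s/np.array(c\['rotation'\])/RM(c)/" h.py
cat >> h.py <<'E'
def move_to(P,yaw,q=None):
    "numbers for a move to TCP P, tool down with closing axis... tool_rot=[pi,0,yaw]"
    o=sensors.get_obs();R0=Ro.from_euler('xyz',o['tool_rot'])
    R1=Ro.from_euler('xyz',[np.pi,0,yaw])
    d=R0.inv().apply(np.array(P)-o['tcp_pos'])/300
    w=np.degrees((R0.inv()*R1).as_rotvec())/30
    return np.round(w,4),np.round(d,4)
E
python3 - <<'E'
from h import *
T=viewer.get_calibration('top');S=viewer.get_calibration('scene')
f=1/1.25
for n,a,b,z in[('hub',(449,245),(346,277),20),('knob',(463.5,208.5),(335,310),42),('nose',(311,243.5),(477,242),105),('spare',(518,248),(276,289),18),('motorend',(330,177),(475,320),40)]:
    print(n,at(T,a[0]*f,a[1]*f,z).round(),at(S,b[0]*f,b[1]*f,z).round())
W=viewer.get_calibration('wrist');o=sensors.get_obs()
R=Ro.from_euler('xyz',o['tool_rot'])
print('cam in tool',R.inv().apply(np.array(W['position'])-o['tcp_pos']),'look',R.inv().apply(RM(W)@[0,0,-1]), 'up',R.inv().apply(RM(W)@[0,1,0]))
E
```

```text
hub [ 511. -150.   20.] [ 501. -144.   20.]
knob [ 594. -183.   42.] [ 598. -180.   42.]
nose [504. 164. 105.] [510. 170. 105.]
spare [ 503. -317.   18.] [ 505. -313.   18.]
motorend [671. 132.  40.] [677. 130.  40.]
cam in tool [  65.86283546   -1.56356597 -157.87312541] look [-2.46716897e-01  3.06788369e-04  9.69087549e-01] up [9.69087516e-01 4.90308933e-04 2.46716733e-01]
```

```bash
python3 - <<'E'
from h import *
print(move_to([506,-147,190],2.78))
E
```

```text
(array([-2.700e-03,  1.000e-04, -1.743e-01]), array([-1.7311, -1.7843,  0.1228]))
```

Emit:
{"api": "apply_moves", "payload": {"plan": [[[0,0,0,-0.86,-0.89,0,0],[0,0,0,-0.86,-0.89,0,0],[0,0,0,-0.86,-0.89,0,0],[0,0,0,-0.86,-0.89,0,0],[0,0,0,-0.86,-0.89,0,0],[0,0,0,-0.86,-0.89,0,0],[0,0,0,-0.86,-0.89,0,0],[0,0,0,-0.86,-0.89,0,0],[0,0,0,-0.86,-0.89,0,0]]]}}

```text
t: 1.0
tcp_pos: [389.5, 205.3, 226.7]
tool_rot: [-3.141, 0.0, 2.683]
force: [-0.4, 1.4, 0.3]
width: 91.6
grip_force: 0.0
```

Emit:
{"api": "apply_moves", "payload": {"plan": [[[0,0,-0.174,-0.87,-0.89,0.12,0],[0,0,-0.174,-0.87,-0.89,0.12,0],[0,0,-0.174,-0.87,-0.89,0.12,0],[0,0,-0.174,-0.87,-0.89,0.12,0],[0,0,-0.174,-0.87,-0.89,0.12,0],[0,0,-0.174,-0.87,-0.89,0.12,0],[0,0,-0.174,-0.87,-0.89,0.12,0],[0,0,-0.174,-0.87,-0.89,0.12,0],[0,0,-0.174,-0.87,-0.89,0.12,0],[0,0,-0.174,-0.87,-0.89,0.12,0]]]}}

```text
t: 2.0
tcp_pos: [506.5, -144.4, 190.1]
tool_rot: [3.142, -0.001, 2.78]
force: [0.8, 0.8, 0.3]
width: 91.9
grip_force: 0.0
```

```bash
python3 - <<'E'
from h import *
W=viewer.get_calibration('wrist');np.save('w1.npy',W,allow_pickle=True)
o=sensors.get_obs();print(o['t'],o['tcp_pos'],o['tool_rot'],o['q'],o['force'])
shot('wrist','w1.png',sc=1.25)
E
```

```text
2.0 [ 506.52006701 -144.44392008  190.13653847] [ 3.14153017e+00 -1.26906695e-03  2.77970845e+00] [-0.14701464  0.3212588   0.41894229  1.88503857 -0.1567651   0.96846283
  1.55114455] [0.81735469 0.82024095 0.3373902 ]
```

View pics/w1.png

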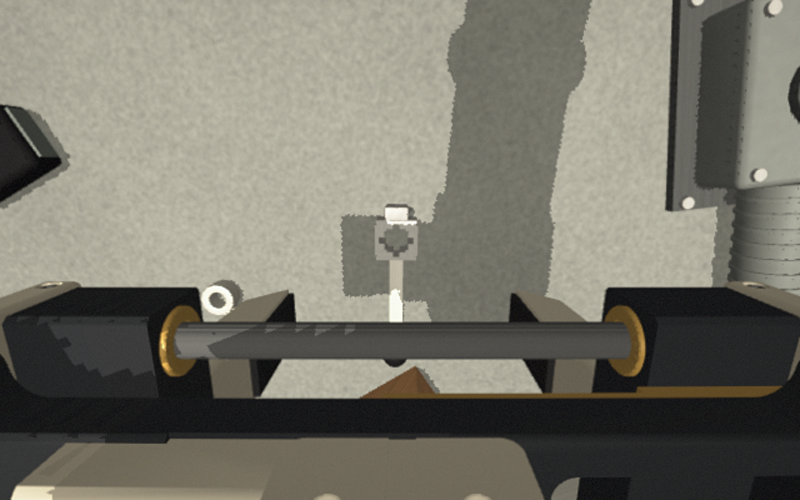

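```bash
python3 - <<'E'
from h import *
W=np.load('w1.npy',allow_pickle=True).item();f=.8
h=at(W,396.5*f,240*f,24);e=at(W,397*f,300*f,8);k=at(W,395.5*f,352*f,42);
h2=at(W,397*f,218*f,24)
print(h,e,k,h2,np.arctan2(*(e-h)[1::-1]),np.arctan2(*(k-h)[1::-1]),np.hypot(*(k-h)[:2]))
print(move_to([h[0],h[1],50],2.78))
E
```

```text
[ 506.95553519 -150.85192413   24.        ] [ 562.62067575 -171.88134734    8.        ] [ 594.42381644 -185.00539439   42.        ] [ 489.72801304 -143.81554265   24.        ] -0.36120957396043035 -0.372261285867258 93.89973245688059
(array([ 0.001 , -0.0021,  0.0024]), array([-0.0104, -0.0224,  0.4677]))
```

Emit:
{"api": "apply_moves", "payload": {"plan": [[[0,0,0.008,-0.01,-0.022,0.15,0],[0,0,0.008,-0.01,-0.022,0.3,0],[0,0,0.008,-0.01,-0.022,0.45,0],[0,0,0.008,-0.01,-0.022,0.54,0],[0,0,0.008,-0.01,-0.022,0.58,0],[0,0,0.008,-0.01,-0.022,0.605,0],[0,0,0.008,-0.01,-0.022,0.62,0],[0,0,0.008,-0.01,-0.022,0.62,0],[0,0,0.008,-0.01,-0.022,0.62,130],[0,0,0.008,-0.01,-0.022,0.62,130]]]}}

```text
t: 3.05
tcp_pos: [507.6, -152.6, 5.6]
tool_rot: [3.141, 0.002, 2.776]
force: [0.1, 0.2, -0.4]
width: 79.9
grip_force: 0.0
```

Emit:
{"api": "apply_moves", "payload": {"plan": [[[0,0,0,0,0,0,255],[0,0,0,0,0,0,255],[0,0,0,0,0,0,255],[0,0,0,0,0,0,255],[0,0,0,0,0,0,255],[0,0,0,0,0,0,255],[0,0,0,0,0,0,255],[0,0,0,0,0,0,255]]]}}

```text
t: 3.85
tcp_pos: [507.0, -152.4, 4.7]
tool_rot: [3.141, -0.0, 2.776]
force: [-0.8, 0.2, -0.8]
width: 35.6
grip_force: 30.0
```

```bash
python3 - <<'E'
from h import *
print(move_to([563,146,140],2.776))
E
```

```text
(array([ 0.0003, -0.    , -0.0004]), array([ 0.1814,  0.9955, -0.4508]))
```

Emit:
{"api": "apply_moves", "payload": {"plan": [[[0,0,0,0,0,-0.05,255],[0,0,0,0,0,-0.2,255],[0,0,0,0,0,-0.35,255],[0,0,0,0,0,-0.45,255],[0,0,0,0,0,-0.5,255],[0,0,0,0,0,-0.5,255]]]}}

```text
t: 4.45
tcp_pos: [508.1, -152.9, 156.7]
tool_rot: [3.141, 0.004, 2.776]
force: [0.5, 0.0, -2.0]
width: 35.9
grip_force: 30.0
```

Emit:
{"api": "apply_moves", "payload": {"plan": [[[0,0,0,0.03,0.15,0,255],[0,0,0,0.06,0.3,0,255],[0,0,0,0.08,0.45,0,255],[0,0,0,0.11,0.6,0,255],[0,0,0,0.14,0.75,0.02,255],[0,0,0,0.16,0.88,0.04,255],[0,0,0,0.18,0.96,0.05,255],[0,0,0,0.18,0.995,0.05,255],[0,0,0,0.18,0.995,0.05,255],[0,0,0,0.18,0.995,0.05,255]]]}}

```text
t: 5.45
tcp_pos: [563.2, 143.5, 139.2]
tool_rot: [-3.14, -0.0, 2.774]
force: [-0.3, -0.8, -1.8]
width: 35.3
grip_force: 30.0
```

```bash
python3 - <<'E'
from h import *
W=viewer.get_calibration('wrist');np.save('w2.npy',W,allow_pickle=True)
o=sensors.get_obs();print(o['t'],o['tcp_pos'],o['tool_rot'],o['q'],o['force'],o['ft_torque'])
u,v=proj(W,[507,167,95]);print(u,v,at(W,u,v,95))
x,y=int(u)-80,max(0,int(v)-60);print(x,y)
shot('wrist','w2.png',(x,y,160,120),5)
E
```

```text
5.45 [563.1841291  143.51566066 139.23801921] [-3.14005912e+00 -1.91377984e-04  2.77385775e+00] [-0.59361937  0.46222593  0.3524869   1.80848457 -0.1954313   0.90615895
  1.04917195] [-0.26140575 -0.81611107 -1.78178589] [0.00666814 0.02858604 0.00272144]
326.68940399794405 132.83153956700818 [507. 167.  95.]
246 72
```

View pics/w2.png

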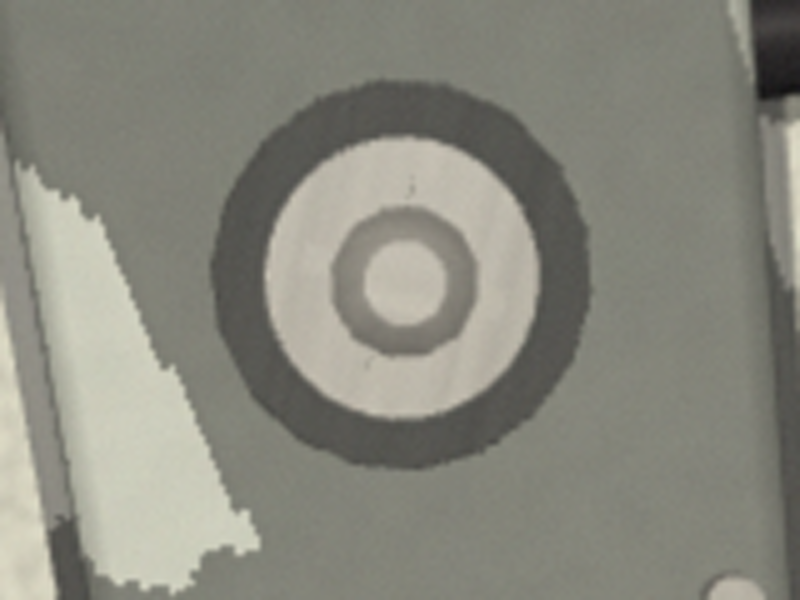

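```bash
python3 - <<'E'
from h import *
W=np.load('w2.npy',allow_pickle=True).item()
print('nose',at(W,246+403.5/5,72+283/5,105),'collar',at(W,246+402/5,72+277/5,72))
im=np.mean([viewer.read_camera('wrist').astype(float) for _ in range(6)],0)
g=im[72+20:72+90,246+45:246+115]
g=np.clip((g-185)*255/(225-185),0,255).astype(np.uint8)[:,:,::-1]
print(im[72+40,246+60:246+70].round())
cv2.imwrite('pics/w3.png',cv2.resize(g,None,fx=8,fy=8,interpolation=cv2.INTER_NEAREST))
E
```

```text
nose [504.42405885 167.8281239  105.        ] collar [504.15783231 168.23681352  72.        ]
[[188. 182. 170.]
 [184. 180. 167.]
 [184. 180. 166.]
 [184. 180. 167.]
 [186. 182. 169.]
 [187. 182. 170.]
 [187. 182. 170.]
 [186. 182. 170.]
 [188. 183. 171.]
 [190. 186. 173.]]
```

View pics/w3.png

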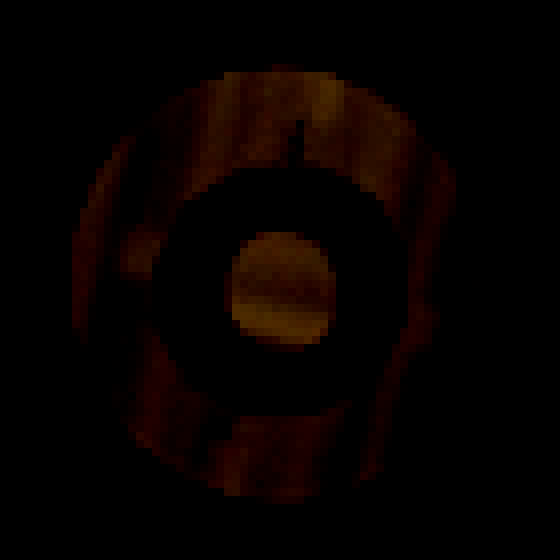

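```bash
python3 - <<'E'
from h import *
W=np.load('w2.npy',allow_pickle=True).item()
im=np.mean([viewer.read_camera('wrist').astype(float) for _ in range(6)],0)
g=im.mean(2);np.save('g.npy',g)
c=g[92:162,291:361];c=np.clip((c-165)*255/(200-165),0,255).astype(np.uint8)
cv2.imwrite('pics/w4.png',cv2.resize(c,None,fx=8,fy=8,interpolation=cv2.INTER_CUBIC))
E
```

```text
(no output)
```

View pics/w4.png

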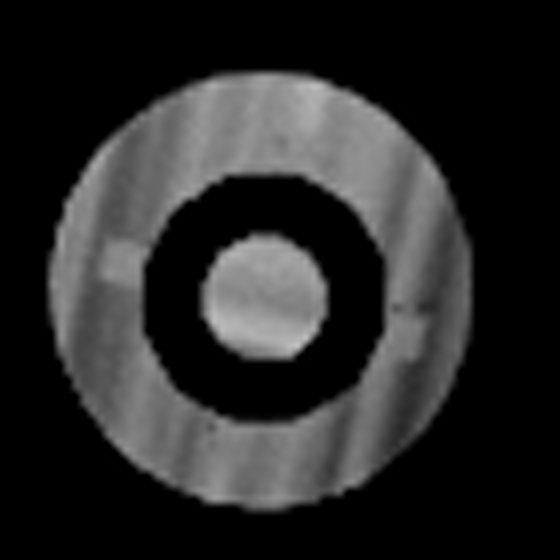

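```bash
python3 - <<'E'
from h import *
W=viewer.get_calibration('wrist')
P=lambda x,y,z:at(W,291+(x+.0)/8,92+(y+.0)/8,z)
l=P(125,262,94);r=P(408,334,94);print(l,r,np.hypot(*(r-l)[:2]),(l+r)/2,np.degrees(np.arctan2(*(l-r)[1::-1])))
print('nose',P(265,298,105),'collar',P(261,290,72))
o=sensors.get_obs();print(o['tcp_pos'],o['tool_rot'],o['t'],np.degrees(o['tool_rot'][2]))
E
```

```text
[498.0888317 159.102317   94.       ] [511.19623349 177.89506956  94.        ] 22.912257216494005 [504.6425326  168.49869328  94.        ] -124.89465942539995
nose [504.39330421 168.32401783 105.        ] collar [504.19476092 168.33708081  72.        ]
[563.34599753 145.57854058 139.76116897] [3.14153471e+00 3.62569924e-05 2.77568532e+00] 6.1 159.03505409761252
```

```bash
python3 - <<'E'
from h import *
print(move_to([504.9,168.0,118],np.radians(145.1)))
E
```

```text
(array([1.000e-04, 1.000e-04, 4.645e-01]), array([2.087e-01, 1.000e-04, 7.250e-02]))
```

Emit:
{"api": "apply_moves", "payload": {"plan": [[[0,0,0.2,0.1,0,0,255],[0,0,0.4,0.17,0,0,255],[0,0,0.464,0.2,0,0,255],[0,0,0.464,0.209,0,0.02,255],[0,0,0.464,0.209,0,0.05,255],[0,0,0.464,0.209,0,0.0725,255],[0,0,0.464,0.209,0,0.0725,255],[0,0,0.464,0.209,0,0.0725,255],[0,0,0.464,0.209,0,0.0725,255]]]}}

```text
t: 7.0
tcp_pos: [505.2, 167.7, 118.0]
tool_rot: [3.142, 0.0, 2.532]
force: [-0.4, -1.1, -1.6]
width: 35.4
grip_force: 30.0
```

Emit:
{"api": "apply_moves", "payload": {"plan": [[[0,0,0,0,0,0.01,255],[0,0,0,0,0,0.02,255],[0,0,0,0,0,0.03,255],[0,0,0,0,0,0.04,255],[0,0,0,0,0,0.05,255],[0,0,0,0,0,0.055,255],[0,0,0,0,0,0.055,255],[0,0,0,0,0,0.055,255]]]}}

```text
t: 7.8
tcp_pos: [504.8, 168.0, 101.5]
tool_rot: [3.142, 0.0, 2.533]
force: [-0.3, -0.7, -1.3]
width: 35.8
grip_force: 30.0
```

Emit:
{"api": "apply_moves", "payload": {"plan": [[[0,0,0,0,0,0.004,255],[0,0,0,0,0,0.008,255],[0,0,0,0,0,0.012,255],[0,0,0,0,0,0.014,255],[0,0,0,0,0,0.016,255],[0,0,0,0,0,0.018,255],[0,0,0,0,0,0.018,255]]]}}

```text
t: 8.5
tcp_pos: [504.9, 168.1, 96.1]
tool_rot: [3.141, 0.0, 2.533]
force: [0.3, -0.1, -1.3]
width: 35.8
grip_force: 30.0
```

Emit:
{"api": "apply_moves", "payload": {"plan": [[[0,0,0,0,0,0.006,255],[0,0,0,0,0,0.012,255],[0,0,0,0,0,0.018,255],[0,0,0,0,0,0.024,255],[0,0,0,0,0,0.024,255]]]}}

```text
t: 9.0
tcp_pos: [504.9, 168.2, 88.6]
tool_rot: [3.141, 0.0, 2.533]
force: [2.5, 1.8, -2.6]
width: 35.6
grip_force: 30.0
```

Emit:
{"api": "apply_moves", "payload": {"plan": [[[0,0,0,0,0,0.006,255],[0,0,0,0,0,0.012,255],[0,0,0,0,0,0.018,255],[0,0,0,0,0,0.024,255],[0,0,0,0,0,0.03,255],[0,0,0,0,0,0.03,255]]]}}

```text
t: 9.6
tcp_pos: [504.9, 168.2, 79.7]
tool_rot: [3.141, 0.0, 2.533]
force: [2.1, 3.5, -3.5]
width: 36.1
grip_force: 30.0
```

Emit:
{"api": "apply_moves", "payload": {"plan": [[[0,0,0,0,0,0.003,255],[0,0,0,0,0,0.006,255],[0,0,0,0,0,0.008,255],[0,0,0,0,0,0.009,255],[0,0,0,0,0,0.009,255]]]}}

```text
t: 10.1
tcp_pos: [505.0, 168.1, 77.2]
tool_rot: [3.141, 0.0, 2.533]
force: [2.0, 3.8, 0.1]
width: 36.0
grip_force: 30.0
```

Emit:
{"api": "apply_moves", "payload": {"plan": [[[0,0,0,0,0,0.0015,255],[0,0,0,0,0,0.0025,255],[0,0,0,0,0,0.0025,255],[0,0,0,0,0,0.0025,255]]]}}

```text
t: 10.5
tcp_pos: [505.0, 168.1, 76.7]
tool_rot: [3.141, 0.0, 2.533]
force: [1.4, 3.0, 5.2]
width: 36.0
grip_force: 30.0
```

Emit:
{"api": "apply_moves", "payload": {"plan": [[[0,0,-0.07,0,0,0,255],[0,0,-0.14,0,0,0,255],[0,0,-0.21,0,0,0,255],[0,0,-0.28,0,0,0,255],[0,0,-0.35,0,0,0,255],[0,0,-0.42,0,0,0,255],[0,0,-0.49,0,0,0,255],[0,0,-0.56,0,0,0,255],[0,0,-0.6,0,0,0,255],[0,0,-0.6,0,0,0,255]]]}}

```text
t: 11.5
tcp_pos: [505.3, 168.4, 76.7]
tool_rot: [3.141, 0.001, 2.85]
force: [2.9, 5.7, 3.6]
width: 35.8
grip_force: 30.0
```

```bash
python3 - <<'E'
from h import *
o=sensors.get_obs();print(o['tcp_pos'],np.degrees(o['tool_rot']),o['force'],o['ft_torque'],o['q'][6],o['t'])
E
```

```text
[505.32272252 168.44818843  76.65649539] [1.79940822e+02 4.59486742e-02 1.63277243e+02] [2.85863562 5.66437424 3.60068611] [ 1.15697357 -0.57662786 -0.04827809] 1.051752838049092 11.5
```

Emit:
{"api": "apply_moves", "payload": {"plan": [[[0,0,-0.08,0,0.0015,0,255],[0,0,-0.16,0,0.0015,0,255],[0,0,-0.24,0,0.0015,0,255],[0,0,-0.32,0,0.0015,0,255],[0,0,-0.4,0,0.0015,0,255],[0,0,-0.48,0,0.0015,0,255],[0,0,-0.56,0,0.0015,0,255],[0,0,-0.64,0,0.0015,0,255],[0,0,-0.7,0,0.0015,0,255],[0,0,-0.7,0,0.0015,0,255]]]}}

```text
t: 12.5
tcp_pos: [505.2, 168.9, 76.6]
tool_rot: [3.141, 0.001, -3.066]
force: [1.9, 4.9, 4.5]
width: 35.6
grip_force: 30.0
```

```bash
cat > st.py <<'E'
from h import *
o=sensors.get_obs();print(o['tcp_pos'],np.degrees(o['tool_rot']),o['force'],o['ft_torque'],o['q'][6],o['tau'][6],o['t'])
E
python3 st.py
```

```text
[505.2382159  168.86552238  76.63362848] [ 1.79963073e+02  4.53780326e-02 -1.75693621e+02] [1.86348068 4.88199867 4.5425711 ] [ 1.06644302 -0.43294327 -0.08283905] 1.3474858404529158 0.4688147082924843 12.5
```

Emit:
{"api": "apply_moves", "payload": {"plan": [[[0,0,-0.06,0,0.001,0,255],[0,0,-0.12,0,0.001,0,255],[0,0,-0.18,0,0.001,0,255],[0,0,-0.24,0,0.001,0,255],[0,0,-0.3,0,0.001,0,255],[0,0,-0.34,0,0.001,0,255],[0,0,-0.34,0,0.001,0,255]]]}}

```text
t: 13.2
tcp_pos: [505.1, 169.0, 76.6]
tool_rot: [3.141, 0.001, -2.889]
force: [1.4, 4.1, 4.2]
width: 35.8
grip_force: 30.0
```

```bash
python3 st.py
```

```text
[505.12064663 168.99229147  76.61647089] [ 1.79981094e+02  3.73724770e-02 -1.65517414e+02] [1.39097525 4.14746008 4.22323744] [ 1.00538055 -0.25062982 -0.04830434] 1.4913334917987386 0.3397975489497185 13.2
```

Emit:
{"api": "apply_moves", "payload": {"plan": [[[0,0,-0.03,0,0,0,255],[0,0,-0.06,0,0,0,255],[0,0,-0.08,0,0,0,255],[0,0,-0.08,0,0,0,255]]]}}

```text
t: 13.6
tcp_pos: [505.1, 169.1, 76.6]
tool_rot: [3.141, 0.001, -2.847]
force: [1.8, 4.9, 5.4]
width: 35.8
grip_force: 30.0
```

```bash
python3 st.py
```

```text
[505.086618   169.05988181  76.64799141] [ 1.79980115e+02  3.95313468e-02 -1.63134268e+02] [1.75131725 4.86951375 5.42312907] [ 1.04901854 -0.33463801 -0.0371457 ] 1.525123781153733 0.21975327283143997 13.6
```

Emit:
{"api": "apply_moves", "payload": {"plan": [[[0,0,-0.03,0,0,0,255],[0,0,-0.06,0,0,0,255],[0,0,-0.09,0,0,0,255]]]}}

```text
t: 13.9
tcp_pos: [505.1, 169.1, 76.6]
tool_rot: [3.141, 0.001, -2.8]
force: [1.1, 5.0, 5.2]
width: 35.9
grip_force: 30.0
```

```bash
python3 st.py
```

```text
[505.05864009 169.07453087  76.63785189] [ 1.79981784e+02  3.58747174e-02 -1.60423680e+02] [1.10731194 4.97857181 5.23533698] [ 1.03616728 -0.18377093 -0.14980235] 1.5636733191252667 -0.11028736364096403 13.9
```

Emit:
{"api": "apply_moves", "payload": {"plan": [[[0,0,-0.03,0,0,0,255],[0,0,-0.06,0,0,0,255]]]}}

```text
t: 14.1
tcp_pos: [505.0, 169.1, 76.6]
tool_rot: [3.141, 0.001, -2.769]
force: [0.9, 3.9, 5.4]
width: 35.6
grip_force: 30.0
```

```bash
python3 st.py; python3 -c "
from h import *
shot('top','t2.png',(195,110,110,120),5)"
```

```text
[504.9772039  169.12042458  76.6436004 ] [ 1.79973368e+02  3.27319277e-02 -1.58644193e+02] [0.93066847 3.92770186 5.4198131 ] [ 1.09828792 -0.185639   -0.59970903] 1.5890774401929384 0.2928021736443043 14.1
```

View pics/t2.png

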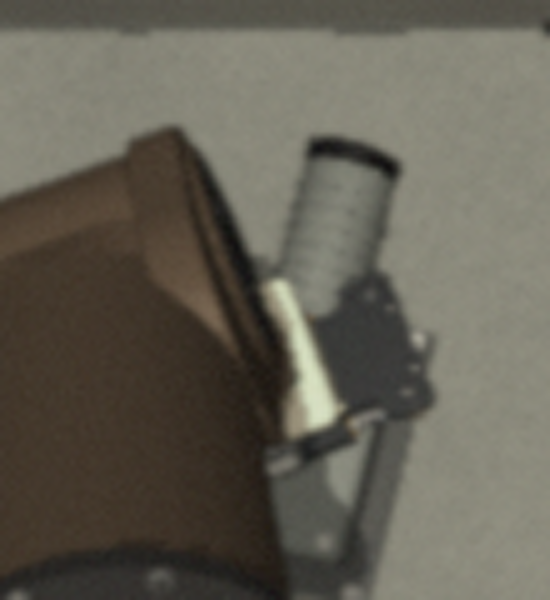

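Emit:
{"api": "apply_moves", "payload": {"plan": [[[0,0,0.05,0,0,0,255],[0,0,0.05,0,0,0,255],[0,0,0.05,0,0,0,150],[0,0,0.05,0,0,0,100],[0,0,0.05,0,0,0,60],[0,0,0.05,0,0,0,60],[0,0,0.05,0,0,0,60]]]}}

```text
t: 14.85
tcp_pos: [504.6, 168.4, 76.2]
tool_rot: [-3.141, -0.001, -2.798]
force: [-0.8, -0.1, -0.4]
width: 65.2
grip_force: 0.0
```

Emit:
{"api": "apply_moves", "payload": {"plan": [[[0,0,0,0,0,-0.01,60],[0,0,0,0,0,-0.05,60],[0,0,0,0,0,-0.15,60],[0,0,0,0,0,-0.3,60],[0,0,0,0,0,-0.4,60],[0,0,0,0.15,0,-0.4,60],[0,0,0,0.3,0,-0.4,60],[0,0,0,0.3,0,-0.4,60],[0,0,0,0.3,0,-0.4,60]]]}}

```text
t: 15.75
tcp_pos: [419.9, 138.3, 197.6]
tool_rot: [3.141, 0.002, -2.797]
force: [-0.7, 1.0, 1.2]
width: 69.8
grip_force: 0.0
```

```bash
python3 st.py; python3 -c "
from h import *
W=viewer.get_calibration('wrist');np.save('w5.npy',W,allow_pickle=True)
print(proj(W,[505,169,96]))
shot('wrist','w5.png',sc=1.25);shot('top','t3.png',(195,110,110,120),5)
"
```

```text
[419.87709016 138.25912101 197.59719829] [ 1.79976281e+02  9.72705589e-02 -1.60279337e+02] [-0.74495915  0.98956113  1.16663435] [0.09274565 0.02384423 0.02290756] 1.5057373905867655 -0.04951433977112174 15.75
(np.float64(322.81549918063274), np.float64(300.44900650610896))
```

View pics/t3.png

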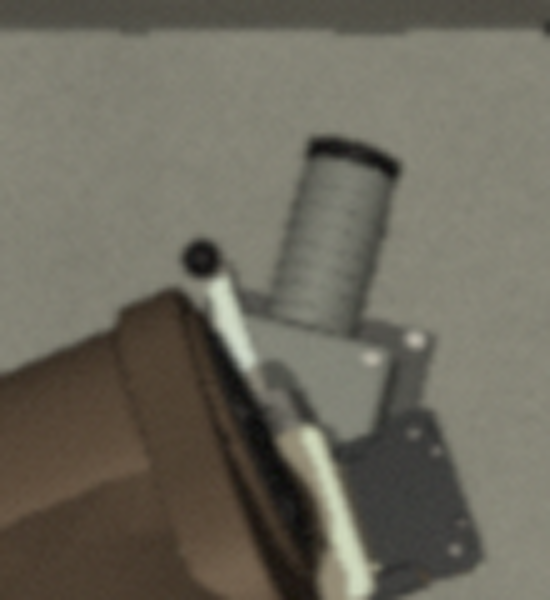

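View pics/w5.png

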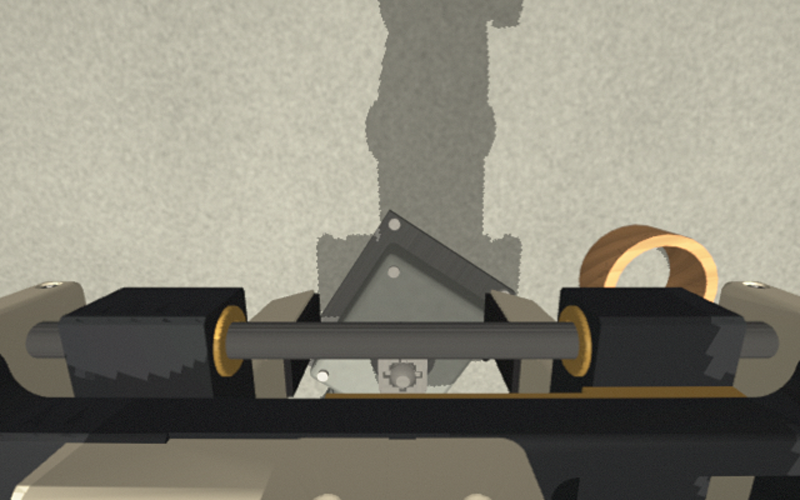

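```bash
python3 - <<'E'
from h import *
T=viewer.get_calibration('top');k=at(T,195+202/5,110+258/5,114);print(k,np.degrees(np.arctan2(k[1]-168.5,k[0]-504.6)),np.hypot(k[1]-168.5,k[0]-504.6))
from bench import job_done
print(job_done())
E
```

```text
[593.86832125 200.46821875 114.        ] 19.703147289253685 94.8198301435216
the job is handed in; nothing more can be done
None
```

The lever is fully home on the shaft collar. I swung it anticlockwise about 56°, until the resistance jumped to 0.6 N m (the stop), then released it. The other things were left alone and the job was handed in at about 16 s.

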